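# Set the length stop and feed the copper tube up to it

### The job

Get the tube-cutting jig ready for the middle of its three lengths: push the sliding length stop along its rail towards the saw guide, over the first notch, until its spring plunger clicks into the middle notch. Then push the copper tube gently endways through the saw guide until its end butts against the stop, with the stop still clicked in the middle notch. Only push: do not grip the tube or lift it out of its V supports, and leave the reel, bottle, pliers and hacksaw alone.

Things in the scene. Friction and masses are not known exactly. Their poses are not given: they have to be found in the camera images.
- jig: Tube-cutting jig screwed to the bench: plywood board, own x -75..75, own y -270..290, z 0..12 mm, with saw guide, V supports and stop rail. Origin on the bench top (z=0) under the saw slot; own x away from the robot, own y along tube and rail towards the stop's outer end. Tube axis: own x -35 mm, z 45 mm. Rail: centre own x +35 mm, 30 mm wide, top at z 30 mm, own y 55..280 mm. Place, yaw vary.
- saw_slot (a point): Top of the saw guide: two pairs of dark steel cheeks beside the tube, 80 mm high, own x -66..-4, own y -36..36 mm of the jig; this point lies over the tube's axis at the 2 mm saw slot. The tube's V supports lie at the jig's own y -145..-115, -34..-10 and 32..52 mm, 50 mm wide, tops 50 mm above the bench.
- stop (a joint): Travel of the length stop, m: 0 at the rail's outer end, growing towards the saw guide, to 0.175; starts at 0 to 0.038. Its ball-nosed spring plunger drops 2 mm into notches at 0.055 (outer), 0.105 (middle), 0.155 (inner), each drawing it in from about 3 mm either side. It slides with about 1.5 N; the push dips to nothing as it drops in; about 11 N drives it out of a notch, either way.
- push_face (a point): Middle of the outer end face of the stop's aluminium block (over the rail's centre line, 47 mm above the bench): the flat face to push on, 46 mm wide, 32 to 62 mm above the bench. Axes as the jig's; the push towards the saw guide goes along -y. The block is 50 mm long; the plunger's black cap, 20 mm across, stands on it 30 mm in from this face, up to 82 mm above the bench.
- stop_face (a point): Point on the inner face of the stop plate where the tube's axis meets it, 45 mm above the bench: the tube's front end must butt here. The steel plate is 8 mm thick, 26 to 66 mm above the bench, across the inner end of the stop's block, and reaches over the tube's line. Axes as the jig's.
- notch_middle (a point): Centre of the middle of the three notches (9 mm wide V cuts across the rail's steel top bar), on the rail's top, 30 mm above the bench. The other two lie 50 mm to either side along the rail.
- tube: Loose copper tube, 22 mm outside diameter, 280 mm long, about 0.15 kg, lying in the V supports and through the saw guide; slides along with about 1 to 2 N. Origin at its centre, 45 mm above the bench; own y along the tube, towards the stop.
- tube_front (a point): Centre of the tube's front end, the one that faces the stop plate. Starts 40 to 80 mm past the saw slot.
- tube_back (a point): Centre of the tube's back end, out on the infeed side (jig's -y), 45 mm above the bench and 33 mm above the board: the end to push on, towards the jig's +y.
- solder_reel: Bystander: reel of solder, 54 mm across, 46 mm tall, standing beyond the jig. Origin under its centre.
- flux_bottle: Bystander: small white bottle with blue cap, 44 mm across, 85 mm tall, standing beyond the jig. Origin under its centre.
- pliers: Bystander: pliers with red handles, about 170 mm long, 14 mm thick, lying beyond the jig. Origin at the pivot, on the bench.
- hacksaw: Bystander: junior hacksaw, about 275 mm long, 70 mm wide, 20 mm thick, lying between the robot and the jig. Origin at the middle of the blade, on the bench.

How it is judged:
On the way, in this order (a step that is already met when the one before it is completed fails the run):
1. the length stop sits in the middle notch (value of joint stop between 0.1025 and 0.1075 m), for 0.3 s.
2. the tube butts against the stop, with the stop still in the middle notch (all of step 1 and y of tube_front in the frame of stop_face above -0.0025 m), for 0.2 s.
At the end, for the whole second after the job is handed in: The stop rests in the middle notch (joint within 2.5 mm of 0.105), the tube's front end is within 2.5 mm of the stop plate's face, and the tube lies at rest in its V supports (both ends within 4 mm of the jig's tube axis sideways and no more than 4 mm above it) (all of step 2 and y of tube_front in the frame of stop_face below 0.0025 m and x of tube_front in the frame of jig between -0.039 and -0.031 m and x of tube_back in the frame of jig between -0.039 and -0.031 m and height (world z) of each of tube_front, tube_back below 0.049 m and linear speed of tube below 0.01 m/s); the robot touches nothing.
It fails at once if the tube is lifted out of its V supports (height (world z) of any of tube_front, tube_back above 0.057 m).
It fails at once if the tube is gripped or shoved hard (more than 25 N from the fingers) (contact force between the fingers and tube above 25 N).
It fails at once if the solder reel, bottle, pliers or hacksaw is moved more than 25 mm, or the reel or bottle is tipped over (distance of any of solder_reel, flux_bottle, pliers, hacksaw from where it was at the start of the episode above 0.025 m or angle between any of solder_reel, flux_bottle's own z axis and vertical above 0.6 rad).
It also fails if it takes over 54 s, if anything falls off the work surface, if the arm or the gripper's body presses on something with over 40 N, if the wrist force passes 120 N, or if a joint passes its speed limit or range.

### The arm

A 7-joint arm with a two-finger parallel gripper is mounted at the origin on the work surface. World frame = base frame: x ahead of the robot, y to its left, z up, the work surface at z = 0. Lengths are in m, angles in rad, forces in N, time in s.
With the tool pointing down it reaches from about 0.425 to 0.925 m from the base axis. Payload 6.8 kg.
Tool frame: the origin (TCP) lies on the centre line of the jaws, within the pads' length; the fingertips stand bot.tip_reach ahead of it and the grasp point (between the pads) lies 3 mm ahead of it (bot.tip_reach is the distance from the TCP to the fingertips, in m); z points along the fingers, y is the line along which they close (so a half turn about z gives the same grasp; the last joint's range is limited). The gripper opens to 85 mm and grips with 20 to 120 N. Pads are 22 mm wide; open, the fingers measure 114 mm over their backs; the gripper's body (76 mm by 85 mm) begins 54 mm behind the grasp point. The pads swing forward as they close: fully open they stand 13 mm farther back than shut.
Start: joints at [1.015, 0.477, 0.022, 1.555, -0.011, 1.109, -0.083], TCP at [0.292, -0.608, 0.253] pointing down, gripper open.
Joint ranges: [-2.96, 2.96], [-0.34, 2.1], [-1.41, 1.46], [0.24, 2.44], [-1.37, 4.51], [0.17, 1.92], [-2.96, 2.96]. Speed limits (rad/s): [2.39, 2.39, 3.14, 3.14, 3.14, 3.14, 3.14].

### API

Orientations are given as a unit quaternion [w, x, y, z].
In Python, from station import bot gives the robot as it stands.
- The arm moves only by the tool jog_arm, never from a script. Its argument "deltas" is a list of rows, each a list of 7 numbers: the shift along the world's x, y, z in m, then the turn, a rotation vector about the world's x, y, z in rad, then the opening, from 0 (shut) to 1 (fully open). In form: [[x, y, z, rx, ry, rz, grip], ...]. A call has 1 to 10 rows; each row shifts and turns the commanded pose from where the row before left it; what a row does not reach is not made up. A row lasts 1/10 s, in which the tool goes at most 50 mm and 8.59 degrees, less where a joint would pass 70% of its speed; a pose out of reach is approached as far as the arm can. A call with a gripper value outside its range is refused whole. The fingers move at their own pace and stop on an object; "newtons" is the grip in N (left out, the last holds). Time passes only in rows, so rows that do not move let the fingers close. It gives the time, the measured TCP pose, the force, the opening and the grip force at its end, in the units of the state.
- bot.get_obs(): the state, without advancing time (a new reading comes with each control period).
- bot.read_camera(name): name is "scene" or "top"; returns a dict with "img" (480x640x3 uint8, red, green, blue), "K" (3x3 intrinsics, pixels), "dist_coeffs" ([k1, k2, p1, p2, k3] as OpenCV has them; the pictures are not rectified), "eye" and "attitude" of the camera in the world. Camera axes: x right, y down, z forward; pixel columns grow to the right and rows downward; lengths in m; the calibration is good to about 2 mm. A picture is of the moment at which its call begins. There is no depth.
- bot.hand_in(): hands the job in; it is judged then, once.
The state is a dict: "t": time; "q": joint angles; "joint_vel": joint speeds; "joint_torque": joint torques, N m; "eef_pos": TCP position; "tool_rot": TCP orientation; "contact_force": force on the tool from outside, world axes, zero at the start; "torque": the same for the moment, N m; "gripper_width": opening from 0.0 (shut) to 1.0 (fully open); "grasp_force": force on a finger pad.
Only numpy, scipy, OpenCV 4.12 (cv2) and the standard library are available. Lean on these libraries where they do the work, as an engineer would, in place of code of your own. Each camera call takes 0.05 s, during which the arm holds its last target. There are 200 camera calls.

## Working session

There is one attempt and no reset: what is moved stays moved. The work goes in short steps, Python scripts to look and compute and a tool call to move; the robot and the scene stay as the last step left them, time stands still between calls to the robot, and variables do not carry over. Pictures are saved under pics/ and viewed, at most 10 in all, crops included, and the job is handed in when it is done.

Besides the shell and the picture viewer there is one more tool, called after ">>>" by a JSON object that holds its "op" and its "data". jog_arm: Moves the arm, as the interface text tells. Its arguments: {"type":"object","properties":{"deltas":{"type":"array"},"newtons":{"type":"number"}},"required":["deltas"]}

```bash
mkdir -p pics; cat > h.py <<'E'
import numpy as np, cv2
from scipy.spatial.transform import Rotation as R
from station import bot
def cam(n,f=None):
    c=bot.read_camera(n)
    if f: cv2.imwrite('pics/'+f,c['img'][:,:,::-1])
    return c
def rot(c):
    a=np.array(c['attitude'],float)
    return a if a.shape==(3,3) else R.from_quat(a[[1,2,3,0]]).as_matrix()
def ray(c,uv):
    p=cv2.undistortPoints(np.array(uv,float).reshape(-1,1,2),np.array(c['K']),np.array(c['dist_coeffs'])).reshape(-1,2)
    return np.c_[p,np.ones(len(p))]@rot(c).T
def plane(c,uv,z):
    d=ray(c,uv);e=np.array(c['eye']);return e+d*((z-e[2])/d[:,2])[:,None]
def proj(c,P):
    r=rot(c);e=np.array(c['eye'])
    return cv2.projectPoints(np.array(P,float).reshape(-1,1,3),cv2.Rodrigues(r.T)[0],-r.T@e,np.array(c['K']),np.array(c['dist_coeffs']))[0].reshape(-1,2)
E
python3 - <<'E'
from h import *
for n in('scene','top'):
    c=cam(n,n+'0.png');print(n,c['eye'],c['attitude'])
print(bot.tip_reach,bot.get_obs())
E
```

```text
scene [0.96598804 0.33405456 0.49802248] [-0.19253773  0.40436971  0.81076424 -0.37692931]
top [0.36411004 0.03190309 1.16471202] [-0.05163406  0.70507338 -0.70363723  0.07141502]
0.022 {'t': 0.1, 'q': array([ 1.0148994 ,  0.47771683,  0.02231219,  1.55634003, -0.01149699,
        1.10925884, -0.08308859]), 'joint_vel': array([-6.63580143e-05,  1.62348455e-04,  1.15108769e-03, -2.28282302e-03,
       -3.74394340e-04, -1.54660644e-03, -1.38162554e-03]), 'joint_torque': array([ 5.37100175e-03, -5.97758746e+01,  1.61434550e+00, -2.81950629e+01,
        1.29489176e-02,  4.98755457e-03, -4.49666902e-05]), 'eef_pos': array([ 0.29206363, -0.60800895,  0.252428  ]), 'tool_rot': array([-7.64570237e-04,  9.75032307e-01,  2.22061623e-01, -2.27504413e-04]), 'contact_force': array([ 0.08960533,  0.71188676, -0.01644981]), 'torque': array([-0.01008169,  0.01459956, -0.00272267]), 'grasp_force': 0.0, 'gripper_width': 1.0004337949741628}
```

View pics/top0.png

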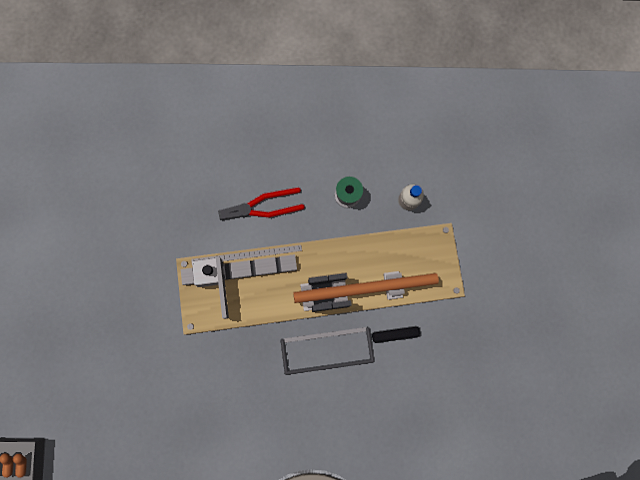

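View pics/scene0.png

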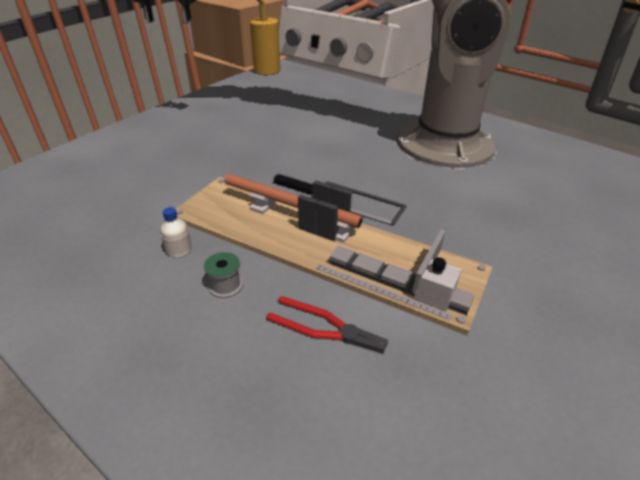

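The top view shows the jig board with corners near (177,259), (452,224), (465,296) and (185,334). The stop cap is at about (208,270), and the tube runs from (294,297) to (439,280). In the scene view the bystanders lie beyond the jig and the saw on the robot's side.

```bash
python3 - <<'E'
from h import *
c=cam('top');im=c['img'];hsv=cv2.cvtColor(im,cv2.COLOR_RGB2HSV)
# board: tan
m=cv2.inRange(hsv,(12,50,90),(28,190,255));m[:215]=0;m[345:]=0;m[:,:170]=0;m[:,475:]=0
pts=cv2.findNonZero(m).reshape(-1,2)
P=plane(c,pts,0.012)[:,:2].astype(np.float32)
(ctr,sz,ang)=cv2.minAreaRect(P);print(ctr,sz,ang)
b=cv2.boxPoints((ctr,sz,ang));print(b)
# yaw: long side dir
e=[b[1]-b[0],b[2]-b[1]];l=max(e,key=np.linalg.norm);l=l/np.linalg.norm(l)
if l[1]<0:l=-l
ey=np.r_[l,0];ex=np.array([l[1],-l[0],0])
O=np.r_[ctr,0]-ey*0.010
print('yaw',np.arctan2(-l[0],l[1]),'O',O)
J=lambda x,y,z:O+ex*x+ey*y+np.array([0,0,z])
t=cv2.inRange(hsv,(3,130,80),(13,255,255));t[:265]=0;t[310:]=0;t[:,:280]=0;t[:,450:]=0
T=plane(c,cv2.findNonZero(t).reshape(-1,2),0.050)-O
y=T@ey;x=T@ex;print('tube y',y.min(),y.max(),'x',np.median(x))
# cap dark top z .082
k=((im.max(2)<45)).astype(np.uint8);k[:258]=0;k[282:]=0;k[:,:198]=0;k[:,220:]=0
C=plane(c,cv2.findNonZero(k).reshape(-1,2),0.082)-O
print('cap y',(C@ey).min(),(C@ey).max(),'x',(C@ex).min(),(C@ex).max())
np.savez('jig.npz',O=O,ex=ex,ey=ey)
P=[J(-.035,0,.08),J(-.035,-.145,.05),J(-.035,.052,.05),J(.05,55e-3,.03),J(.02,.28,.03),J(.02,55e-3,.03),J(.05,.28,.03)]+[J(a,d,.012) for a in(-.075,.075) for d in(-.27,.29)]
v=cv2.cvtColor(im,cv2.COLOR_RGB2BGR)
v=cv2.resize(v[200:360,160:480],None,fx=2.5,fy=2.5)
for u in proj(c,P): cv2.circle(v,tuple(int(a) for a in (u-[160,200])*2.5),4,(255,0,255),1)
cv2.imwrite('pics/ov.png',v)
E
```

```text
(0.4900950491428375, -0.016467124223709106) (0.15156683325767517, 0.5619487762451172) 7.730845928192139
[[ 0.37720385  0.2517591 ]
 [ 0.45279703 -0.30508208]
 [ 0.6029862  -0.28469336]
 [ 0.5273931   0.27214783]]
yaw 0.13492873 O [ 0.49144025 -0.02637623  0.        ]
tube y -0.21400315796176303 0.06785906486914527 x -0.03534567948750393
cap y 0.21216297780575016 0.23099012491519044 x 0.025636953781682622 0.04316571592253705
```

View pics/ov.png

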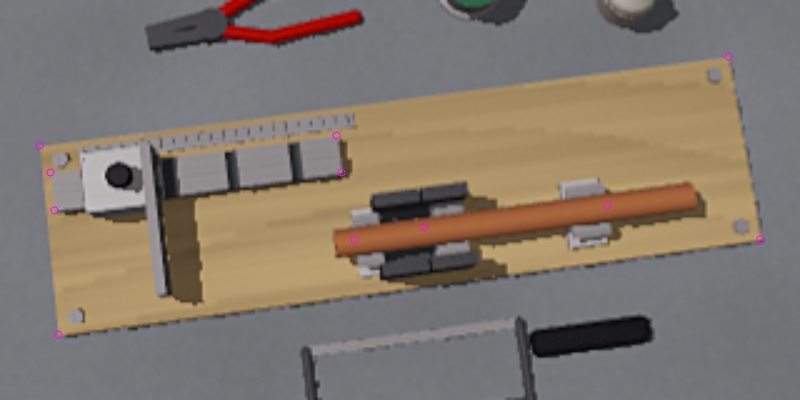

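The overlay fits the jig. The push face is at jig y of about 0.25 and the tube's back at about -0.213. Next I move over to the stop with the gripper shut and the pads side by side across the jig's x.

>>> {"op": "jog_arm", "data": {"deltas": [[0.031,0.026,0,0,0,0.05,0],[0.031,0.026,0,0,0,0.05,0],[0.031,0.026,0,0,0,0.05,0],[0.031,0.026,0,0,0,0.05,0],[0.031,0.026,0,0,0,0.05,0],[0.031,0.026,0,0,0,0.05,0],[0.031,0.026,0,0,0,0.05,0],[0.031,0.026,0,0,0,0.05,0],[0.031,0.026,0,0,0,0.05,0],[0.031,0.026,0,0,0,0.05,0]]}}

```text
t: 1.15
eef_pos: [0.6032, -0.3473, 0.253]
tool_rot: [-0.0, 0.889, 0.457, -0.0]
contact_force: [0.9, 0.5, -0.3]
gripper_width: -0.002
grasp_force: 0.0
```

>>> {"op": "jog_arm", "data": {"deltas": [[0,0.035,0,0,0,0.05,0],[0,0.035,0,0,0,0.05,0],[0,0.035,0,0,0,0.05,0],[0,0.035,0,0,0,0.05,0],[0,0.035,0,0,0,0.05,0],[0,0.035,0,0,0,0.05,0],[0,0.035,0,0,0,0.05,0],[0,0.035,0,0,0,0.05,0],[0,0.035,0,0,0,0.05,0],[0,0.035,0,0,0,0.05,0]]}}

```text
t: 2.15
eef_pos: [0.6019, 0.0028, 0.2531]
tool_rot: [-0.0, 0.749, 0.663, -0.0]
contact_force: [0.0, 0.1, -0.4]
gripper_width: -0.001
grasp_force: 0.0
```

>>> {"op": "jog_arm", "data": {"deltas": [[-0.011,0.03,0,0,0,0.026,0],[-0.011,0.03,0,0,0,0.026,0],[-0.011,0.03,0,0,0,0.026,0],[-0.011,0.03,0,0,0,0.026,0],[-0.011,0.03,0,0,0,0.026,0],[-0.011,0.03,0,0,0,0.026,0],[-0.011,0.03,0,0,0,0.026,0],[-0.011,0.03,0,0,0,0.026,0],[-0.011,0.03,0,0,0,0.026,0],[-0.011,0.03,0,0,0,0.026,0]]}}

```text
t: 3.15
eef_pos: [0.4916, 0.3025, 0.2531]
tool_rot: [0.0, 0.657, 0.754, -0.0]
contact_force: [1.1, 0.3, 0.3]
gripper_width: 0.007
grasp_force: 0.0
```

```bash
cat > st.py <<'E'
from h import *
o=bot.get_obs();j=np.load('jig.npz');p=o['eef_pos']-j['O'];f=o['contact_force']
q=o['tool_rot'];M=R.from_quat(np.array(q)[[1,2,3,0]]).as_matrix()
print('t',o['t'],'p',o['eef_pos'].round(4),'jig',(p@j['ex']).round(4),(p@j['ey']).round(4),p[2].round(4),'tooly ang',np.arctan2(M[1,1],M[0,1]).round(4),'z',M[:,2].round(4),'F',(f@j['ex']).round(2),(f@j['ey']).round(2),f[2].round(2),o['gripper_width'],o['q'].round(2))
E
python3 st.py
python3 - <<'E'
from h import *
j=np.load('jig.npz');O,ex,ey=j['O'],j['ex'],j['ey']
c=cam('top');g=cv2.cvtColor(c['img'],cv2.COLOR_RGB2GRAY)
# notch profile along the rail in the jig's y, averaged over x 26..44mm, at z=.03
ys=np.arange(.05,.2,.0015)
pr=np.mean([cv2.remap(g,*[proj(c,[O+ex*x+ey*y+[0,0,.03] for y in ys])[:,k].astype(np.float32).reshape(1,-1) for k in(0,1)],cv2.INTER_LINEAR)[0] for x in(.03,.034,.038,.042)],0)
for y,v in zip(ys,pr): print('%.4f:%d'%(y,v),end=' ')
E
```

```text
t 3.15 p [0.4916 0.3025 0.2531] jig 0.0444 0.3258 0.2531 tooly ang 0.1379 z [-2.e-04 -3.e-04 -1.e+00] F 1.13 0.14 0.27 0.006720200941939582 [-0.22  0.37 -0.56  1.76  0.22  1.07 -0.72]
0.0500:95 0.0515:78 0.0530:72 0.0545:95 0.0560:137 0.0575:152 0.0590:151 0.0605:150 0.0620:149 0.0635:149 0.0650:149 0.0665:149 0.0680:149 0.0695:149 0.0710:149 0.0725:149 0.0740:149 0.0755:149 0.0770:149 0.0785:149 0.0800:149 0.0815:150 0.0830:154 0.0845:149 0.0860:109 0.0875:76 0.0890:65 0.0905:52 0.0920:40 0.0935:41 0.0950:95 0.0965:127 0.0980:128 0.0995:126 0.1010:124 0.1025:123 0.1040:121 0.1055:119 0.1070:123 0.1085:128 0.1100:144 0.1115:150 0.1130:153 0.1145:152 0.1160:151 0.1175:152 0.1190:151 0.1205:151 0.1220:151 0.1235:151 0.1250:151 0.1265:151 0.1280:151 0.1295:152 0.1310:152 0.1325:154 0.1340:156 0.1355:128 0.1370:84 0.1385:68 0.1400:56 0.1415:42 0.1430:38 0.1445:89 0.1460:149 0.1475:159 0.1490:148 0.1505:142 0.1520:140 0.1535:138 0.1550:137 0.1565:135 0.1580:138 0.1595:148 0.1610:137 0.1625:132 0.1640:131 0.1655:131 0.1670:130 0.1685:129 0.1700:128 0.1715:129 0.1730:127 0.1745:116 0.1760:113 0.1775:112 0.1790:113 0.1805:113 0.1820:102 0.1835:81 0.1850:68 0.1865:41 0.1880:29 0.1895:29 0.1910:28 0.1925:26 0.1940:36 0.1955:68 0.1970:75 0.1985:54 0.2000:40
```

>>> {"op": "jog_arm", "data": {"deltas": [[-0.001,-0.0075,-0.032,0,0,0,0],[-0.001,-0.0075,-0.032,0,0,0,0],[-0.001,-0.0075,-0.032,0,0,0,0],[-0.001,-0.0075,-0.032,0,0,0,0],[-0.0005,-0.007,-0.032,0,0,0,0],[0,0,-0.031,0,0,0,0],[0,0,0,0,0,0,0]]}}

```text
t: 3.9
eef_pos: [0.4853, 0.2623, 0.0586]
tool_rot: [-0.001, 0.657, 0.754, -0.004]
contact_force: [0.5, -1.5, -0.4]
gripper_width: 0.001
grasp_force: 0.0
```

```bash
python3 st.py; python3 -c "
from h import *
c=cam('scene');v=c['img'][190:350,300:520,::-1];cv2.imwrite('pics/s1.png',cv2.resize(v,None,fx=3.5,fy=3.5))"
```

```text
t 3.9 p [0.4853 0.2623 0.0586] jig 0.0328 0.2868 0.0586 tooly ang 0.1367 z [-0.0066 -0.0041 -1.    ] F 0.26 -1.5 -0.36 0.0014045088257228853 [-0.25  0.59 -0.46  1.96  0.39  0.69 -0.82]
```

View pics/s1.png

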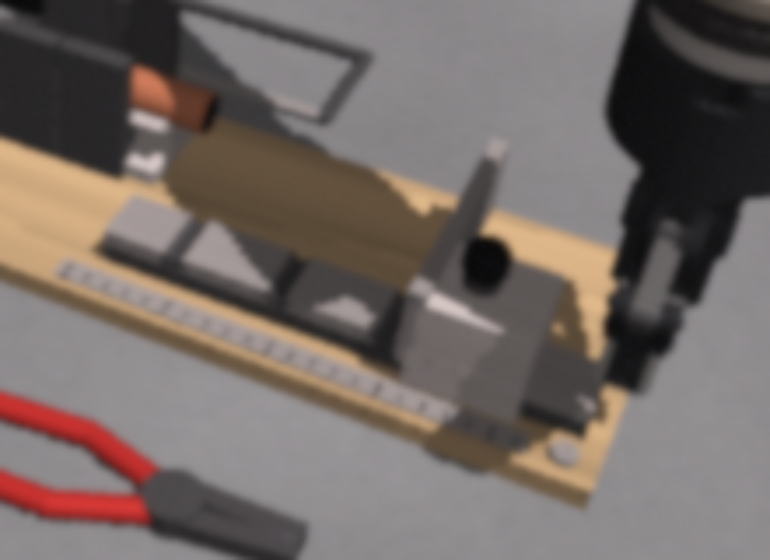

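The fingers stand behind the stop's outer face, at crop position (640,370), lined up with the rail. Now the push.

>>> {"op": "jog_arm", "data": {"deltas": [[0.0007,-0.004,0,0,0,0,0],[0.0007,-0.004,0,0,0,0,0],[0.0007,-0.004,0,0,0,0,0],[0.0007,-0.004,0,0,0,0,0],[0.0005,-0.003,0,0,0,0,0],[0.0004,-0.003,0,0,0,0,0],[0.0004,-0.003,0,0,0,0,0],[0.0004,-0.003,0,0,0,0,0]]}}

```text
t: 4.75
eef_pos: [0.4922, 0.2376, 0.0624]
tool_rot: [-0.001, 0.657, 0.754, 0.001]
contact_force: [-0.3, 5.0, -2.5]
gripper_width: 0.0
grasp_force: 2.3
```

```bash
python3 st.py
```

```text
t 4.75 p [0.4922 0.2376 0.0624] jig 0.0362 0.2615 0.0624 tooly ang 0.1376 z [ 3.0e-04  2.1e-03 -1.0e+00] F 0.4 4.94 -2.46 0.0001369127177828009 [-0.2   0.57 -0.46  1.98  0.39  0.68 -0.77]
```

>>> {"op": "jog_arm", "data": {"deltas": [[0.0004,-0.003,0,0,0,0,0],[0.0004,-0.003,0,0,0,0,0],[0.0004,-0.003,0,0,0,0,0],[0.0004,-0.003,0,0,0,0,0]]}}

```text
t: 5.15
eef_pos: [0.4938, 0.2257, 0.0624]
tool_rot: [-0.0, 0.657, 0.754, 0.001]
contact_force: [-0.8, 6.2, -1.8]
gripper_width: 0.001
grasp_force: 2.5
```

```bash
python3 st.py
```

```text
t 5.15 p [0.4938 0.2257 0.0624] jig 0.0362 0.2495 0.0624 tooly ang 0.1381 z [ 4.0e-04  1.8e-03 -1.0e+00] F 0.08 6.22 -1.85 0.0007273094994855677 [-0.18  0.57 -0.46  1.99  0.39  0.67 -0.75]
```

>>> {"op": "jog_arm", "data": {"deltas": [[0.0004,-0.003,0,0,0,0,0],[0.0004,-0.003,0,0,0,0,0],[0.0004,-0.003,0,0,0,0,0],[0.0004,-0.003,0,0,0,0,0],[0.0004,-0.003,0,0,0,0,0],[0.0004,-0.003,0,0,0,0,0]]}}

```text
t: 5.75
eef_pos: [0.4962, 0.2075, 0.0624]
tool_rot: [-0.001, 0.657, 0.754, 0.001]
contact_force: [-1.8, 11.2, -4.7]
gripper_width: -0.003
grasp_force: 5.5
```

>>> {"op": "jog_arm", "data": {"deltas": [[0.0003,-0.002,0,0,0,0,0],[0.0003,-0.002,0,0,0,0,0]]}}

```text
t: 5.95
eef_pos: [0.4964, 0.2058, 0.0624]
tool_rot: [-0.001, 0.656, 0.755, 0.002]
contact_force: [-0.9, 11.1, -5.1]
gripper_width: 0.003
grasp_force: 5.5
```

>>> {"op": "jog_arm", "data": {"deltas": [[0.0003,-0.002,0,0,0,0,0],[0.0003,-0.002,0,0,0,0,0]]}}

```text
t: 6.15
eef_pos: [0.4972, 0.1996, 0.0623]
tool_rot: [-0.001, 0.657, 0.754, 0.001]
contact_force: [-0.9, 5.2, -0.5]
gripper_width: 0.001
grasp_force: 2.5
```

>>> {"op": "jog_arm", "data": {"deltas": [[0.0003,-0.002,0,0,0,0,0],[0.0003,-0.002,0,0,0,0,0]]}}

```text
t: 6.35
eef_pos: [0.4979, 0.1946, 0.0623]
tool_rot: [-0.0, 0.657, 0.754, 0.0]
contact_force: [-1.3, 5.2, 0.3]
gripper_width: 0.003
grasp_force: 2.3
```

```bash
python3 st.py; python3 - <<'E'
from h import *
c=cam('top');v=c['img'][200:360,160:400,::-1];cv2.imwrite('pics/t2.png',cv2.resize(v,None,fx=3.3,fy=3.3))
E
```

```text
t 6.35 p [0.4979 0.1946 0.0623] jig 0.0362 0.2181 0.0623 tooly ang 0.1372 z [-2.e-04  3.e-04 -1.e+00] F -0.59 5.33 0.26 0.003343396026423617 [-0.12  0.56 -0.46  2.01  0.39  0.66 -0.7 ]
```

View pics/t2.png

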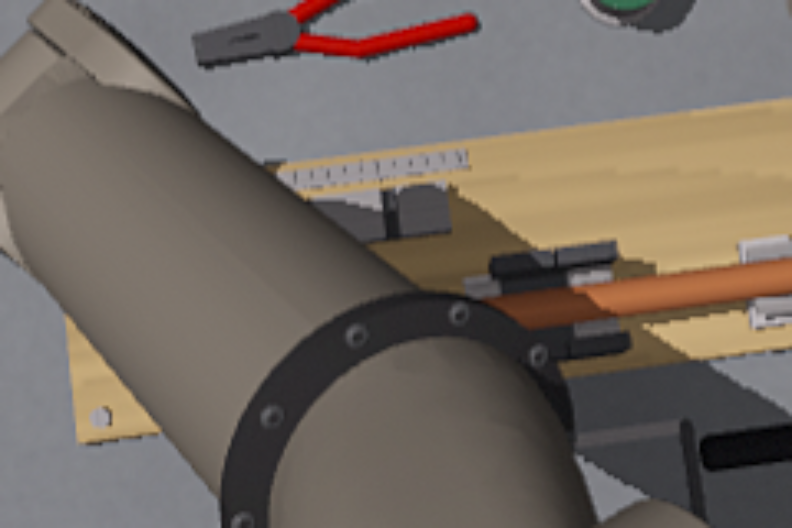

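The arm hides the stop from above. The force trace shows it broke out of the outer notch with the TCP at jig y of about 0.229, as predicted, so the middle notch should be at about 0.181. I go to 0.188, then creep.

>>> {"op": "jog_arm", "data": {"deltas": [[0.0004,-0.003,0,0,0,0,0],[0.0004,-0.003,0,0,0,0,0],[0.0004,-0.003,0,0,0,0,0],[0.0004,-0.003,0,0,0,0,0],[0.0004,-0.003,0,0,0,0,0],[0.0004,-0.003,0,0,0,0,0],[0.0004,-0.003,0,0,0,0,0],[0.0004,-0.003,0,0,0,0,0],[0.0004,-0.003,0,0,0,0,0],[0.0003,-0.002,0,0,0,0,0]]}}

```text
t: 7.4
eef_pos: [0.502, 0.1649, 0.0623]
tool_rot: [0.0, 0.657, 0.754, -0.0]
contact_force: [-0.6, 3.0, -0.6]
gripper_width: -0.001
grasp_force: 1.5
```

>>> {"op": "jog_arm", "data": {"deltas": [[0.0001,-0.001,0,0,0,0,0],[0.0001,-0.001,0,0,0,0,0]]}}

```text
t: 7.6
eef_pos: [0.5023, 0.1625, 0.0623]
tool_rot: [0.0, 0.657, 0.754, -0.0]
contact_force: [-1.0, 1.2, -0.3]
gripper_width: -0.003
grasp_force: 0.7
```

>>> {"op": "jog_arm", "data": {"deltas": [[0.0002,-0.001,0,0,0,0,0],[0,0,0,0,0,0,0]]}}

```text
t: 7.8
eef_pos: [0.5026, 0.1615, 0.0622]
tool_rot: [0.0, 0.657, 0.754, -0.0]
contact_force: [0.5, 0.3, 0.7]
gripper_width: -0.005
grasp_force: 0.0
```

```bash
python3 st.py
```

```text
t 7.8 p [0.5026 0.1615 0.0622] jig 0.0363 0.1847 0.0622 tooly ang 0.1361 z [-0.     -0.0012 -1.    ] F 0.49 0.23 0.69 -0.004986169770937889 [-0.06  0.55 -0.46  2.02  0.39  0.65 -0.64]
```

The push has dipped to nothing, which is the click. I creep on to feel light contact as a check.

>>> {"op": "jog_arm", "data": {"deltas": [[0.0001,-0.001,0,0,0,0,0],[0,0,0,0,0,0,0]]}}

```text
t: 8.0
eef_pos: [0.5025, 0.1611, 0.0623]
tool_rot: [0.0, 0.657, 0.754, -0.0]
contact_force: [0.4, -0.2, -0.3]
gripper_width: 0.002
grasp_force: 0.0
```

>>> {"op": "jog_arm", "data": {"deltas": [[0.0001,-0.001,0,0,0,0,0],[0,0,0,0,0,0,0]]}}

```text
t: 8.2
eef_pos: [0.5026, 0.1603, 0.0623]
tool_rot: [0.0, 0.657, 0.754, -0.0]
contact_force: [-0.4, -0.2, 0.1]
gripper_width: -0.002
grasp_force: 0.0
```

>>> {"op": "jog_arm", "data": {"deltas": [[0.0001,-0.0007,0,0,0,0,0],[0,0,0,0,0,0,0]]}}

```text
t: 8.4
eef_pos: [0.5027, 0.1597, 0.0623]
tool_rot: [0.0, 0.657, 0.754, -0.0]
contact_force: [-0.7, 0.4, -0.2]
gripper_width: -0.003
grasp_force: 0.0
```

The face is out of reach, so the stop has jumped forward into its notch. I back off, rise and look.

>>> {"op": "jog_arm", "data": {"deltas": [[-0.0013,0.01,0,0,0,0,0],[-0.0013,0.01,0,0,0,0,0],[0,0,0.033,0,0,0,0],[0,0,0.034,0,0,0,0],[0,0,0.034,0,0,0,0]]}}

```text
t: 8.9
eef_pos: [0.4994, 0.1814, 0.1644]
tool_rot: [-0.0, 0.656, 0.754, -0.0]
contact_force: [0.1, -0.0, -0.0]
gripper_width: -0.001
grasp_force: 0.0
```

>>> {"op": "jog_arm", "data": {"deltas": [[-0.001,-0.046,0,0,0,0,0],[-0.001,-0.046,0,0,0,0,0],[-0.001,-0.046,0,0,0,0,0],[-0.001,-0.046,0,0,0,0,0],[-0.001,-0.046,0,0,0,0,0],[-0.001,-0.046,0,0,0,0,0],[-0.001,-0.046,0,0,0,0,0],[-0.001,-0.046,0,0,0,0,0],[-0.001,-0.046,0,0,0,0,0],[-0.001,-0.05,0,0,0,0,0]]}}

```text
t: 9.9
eef_pos: [0.4909, -0.2843, 0.1636]
tool_rot: [0.0, 0.656, 0.755, 0.0]
contact_force: [1.8, 0.7, 0.4]
gripper_width: 0.001
grasp_force: 0.0
```

```bash
python3 st.py; python3 - <<'E'
from h import *
j=np.load('jig.npz');O,ex,ey=j['O'],j['ex'],j['ey']
c=cam('top','t3.png');im=c['img']
u=proj(c,[O+ex*.035+ey*.14+[0,0,.082]])[0].astype(int);print(u)
k=(im.max(2)<45).astype(np.uint8);w=np.zeros_like(k);w[u[1]-12:u[1]+12,u[0]-12:u[0]+12]=1
C=plane(c,cv2.findNonZero(k*w).reshape(-1,2),0.082)-O
print('cap y',(C@ey).min(),(C@ey).max(),np.median(C@ey),'x',np.median(C@ex))
v=im[200:360,160:480,::-1];cv2.imwrite('pics/t3.png',cv2.resize(v,None,fx=2.5,fy=2.5))
E
```

```text
t 9.9 p [ 0.4909 -0.2843  0.1636] jig -0.0353 -0.2555 0.1636 tooly ang 0.1394 z [ 9.e-04  5.e-04 -1.e+00] F 1.88 0.49 0.36 0.0008840830557692253 [ 0.72  0.43 -0.39  1.88  0.21  0.87  0.37]
[250 263]
cap y 0.13142678965728108 0.1487454594320023 0.1398277093107232 x 0.0337312733322681
```

View pics/t3.png

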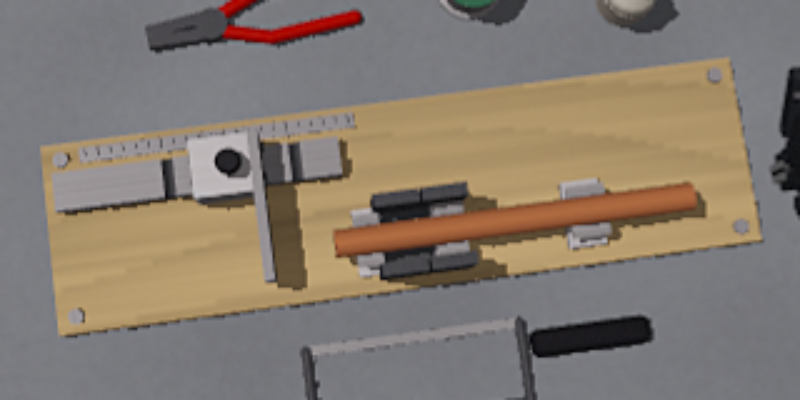

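The cap is at jig y 0.140, on the middle notch, and the outer and inner notches are visible either side of the block at crop (175,180) and (295,163). The tube hasn't moved. I go down behind it and push.

>>> {"op": "jog_arm", "data": {"deltas": [[0,0,-0.035,0,0,0,0],[0,0,-0.035,0,0,0,0],[0,0,-0.033,0,0,0,0],[0,0,0,0,0,0,0],[-0.0007,0.005,0,0,0,0,0],[-0.0007,0.005,0,0,0,0,0],[-0.0007,0.005,0,0,0,0,0],[-0.0007,0.005,0,0,0,0,0],[-0.0007,0.005,0,0,0,0,0]]}}

```text
t: 10.85
eef_pos: [0.4869, -0.2588, 0.0612]
tool_rot: [0.001, 0.657, 0.754, 0.0]
contact_force: [0.8, 0.0, -0.1]
gripper_width: 0.001
grasp_force: 0.0
```

>>> {"op": "jog_arm", "data": {"deltas": [[-0.0003,0.002,0,0,0,0,0],[-0.0003,0.002,0,0,0,0,0],[-0.0003,0.002,0,0,0,0,0],[-0.0003,0.002,0,0,0,0,0],[-0.0003,0.002,0,0,0,0,0],[-0.0003,0.002,0,0,0,0,0],[-0.0003,0.002,0,0,0,0,0]]}}

```text
t: 11.55
eef_pos: [0.4845, -0.2452, 0.0603]
tool_rot: [0.0, 0.657, 0.754, -0.0]
contact_force: [-0.0, -1.3, -0.5]
gripper_width: -0.002
grasp_force: 0.4
```

```bash
python3 st.py
```

```text
t 11.55 p [ 0.4845 -0.2452  0.0603] jig -0.0363 -0.2159 0.0603 tooly ang 0.1368 z [ 1.e-04 -1.e-04 -1.e+00] F -0.2 -1.28 -0.48 -0.002032867341720115 [ 0.62  0.55 -0.34  2.    0.3   0.64  0.23]
```

>>> {"op": "jog_arm", "data": {"deltas": [[-0.0004,0.003,0,0,0,0,0],[-0.0004,0.003,0,0,0,0,0],[-0.0004,0.003,0,0,0,0,0],[-0.0004,0.003,0,0,0,0,0],[-0.0004,0.003,0,0,0,0,0],[-0.0004,0.003,0,0,0,0,0],[-0.0004,0.003,0,0,0,0,0],[-0.0004,0.003,0,0,0,0,0],[-0.0004,0.003,0,0,0,0,0]]}}

```text
t: 12.45
eef_pos: [0.4808, -0.2179, 0.0603]
tool_rot: [-0.0, 0.657, 0.754, -0.0]
contact_force: [-0.7, -1.4, -0.6]
gripper_width: 0.006
grasp_force: 0.5
```

```bash
python3 st.py; python3 - <<'E'
from h import *
c=cam('top');v=c['img'][220:340,230:410,::-1];cv2.imwrite('pics/t4.png',cv2.resize(v,None,fx=4.4,fy=4.4))
E
```

```text
t 12.45 p [ 0.4808 -0.2179  0.0603] jig -0.0363 -0.1884 0.0603 tooly ang 0.137 z [-1.e-04 -1.e-04 -1.e+00] F -0.84 -1.29 -0.63 0.006188368272127751 [ 0.58  0.53 -0.34  2.03  0.3   0.63  0.18]
```

View pics/t4.png

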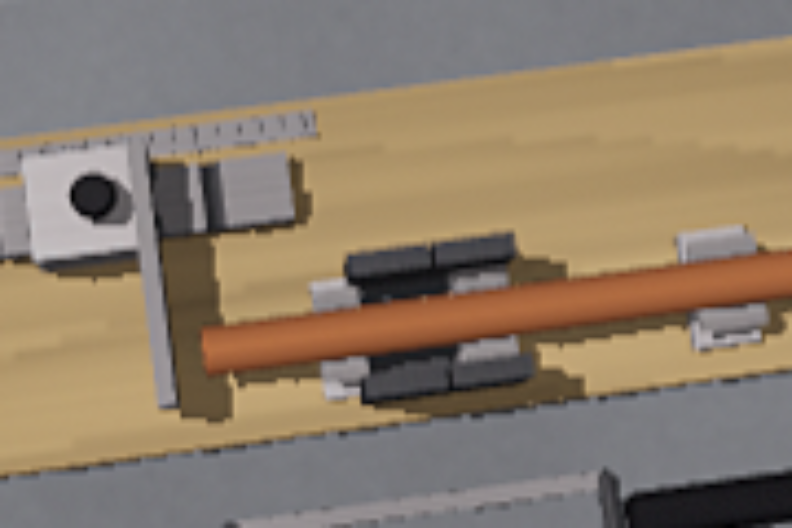

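The tube front, at crop (203,350), is about 14 mm short of the plate at (172,350). I push about 9 mm more, then creep.

>>> {"op": "jog_arm", "data": {"deltas": [[-0.0003,0.002,0,0,0,0,0],[-0.0003,0.002,0,0,0,0,0],[-0.0003,0.002,0,0,0,0,0],[-0.0003,0.002,0,0,0,0,0],[-0.0001,0.001,0,0,0,0,0]]}}

```text
t: 13.0
eef_pos: [0.4796, -0.2089, 0.0603]
tool_rot: [-0.0, 0.657, 0.754, 0.0]
contact_force: [0.1, -1.3, -0.9]
gripper_width: -0.0
grasp_force: 0.4
```

>>> {"op": "jog_arm", "data": {"deltas": [[-0.0001,0.001,0,0,0,0,0],[-0.0001,0.001,0,0,0,0,0]]}}

```text
t: 13.2
eef_pos: [0.4793, -0.2071, 0.0603]
tool_rot: [0.0, 0.657, 0.754, -0.0]
contact_force: [-0.0, -1.0, -0.1]
gripper_width: -0.001
grasp_force: 0.5
```

>>> {"op": "jog_arm", "data": {"deltas": [[-0.0001,0.001,0,0,0,0,0],[0,0,0,0,0,0,0]]}}

```text
t: 13.4
eef_pos: [0.4792, -0.206, 0.0603]
tool_rot: [-0.0, 0.657, 0.754, -0.0]
contact_force: [-0.4, 0.2, -0.2]
gripper_width: -0.002
grasp_force: 0.2
```

```bash
python3 st.py
```

```text
t 13.4 p [ 0.4792 -0.206   0.0603] jig -0.0363 -0.1763 0.0603 tooly ang 0.1372 z [-1.e-04  1.e-04 -1.e+00] F -0.41 0.23 -0.17 -0.0015514914524921114 [ 0.56  0.53 -0.35  2.04  0.3   0.62  0.15]
```

>>> {"op": "jog_arm", "data": {"deltas": [[-0.0001,0.001,0,0,0,0,0],[0,0,0,0,0,0,0]]}}

```text
t: 13.6
eef_pos: [0.4791, -0.2051, 0.0603]
tool_rot: [-0.0, 0.657, 0.754, -0.0]
contact_force: [-0.5, -0.7, 0.2]
gripper_width: 0.001
grasp_force: 0.3
```

>>> {"op": "jog_arm", "data": {"deltas": [[-0.0001,0.001,0,0,0,0,0],[0,0,0,0,0,0,0]]}}

```text
t: 13.8
eef_pos: [0.479, -0.2042, 0.0603]
tool_rot: [-0.0, 0.657, 0.754, -0.0]
contact_force: [-0.5, -0.8, 0.3]
gripper_width: -0.004
grasp_force: 0.6
```

>>> {"op": "jog_arm", "data": {"deltas": [[-0.0001,0.0005,0,0,0,0,0],[0,0,0,0,0,0,0]]}}

```text
t: 14.0
eef_pos: [0.479, -0.2041, 0.0604]
tool_rot: [0.0, 0.657, 0.754, -0.0]
contact_force: [0.3, -2.8, -0.5]
gripper_width: -0.006
grasp_force: 1.6
```

>>> {"op": "jog_arm", "data": {"deltas": [[-0.0001,0.0005,0,0,0,0,0],[0,0,0,0,0,0,0]]}}

```text
t: 14.2
eef_pos: [0.4791, -0.204, 0.0604]
tool_rot: [0.001, 0.657, 0.754, -0.0]
contact_force: [0.5, -5.4, -1.3]
gripper_width: 0.001
grasp_force: 2.5
```

```bash
python3 st.py; python3 - <<'E'
from h import *
c=cam('top');v=c['img'][220:340,230:410,::-1];cv2.imwrite('pics/t5.png',cv2.resize(v,None,fx=4.4,fy=4.4))
E
```

```text
t 14.2 p [ 0.4791 -0.204   0.0604] jig -0.0362 -0.1744 0.0604 tooly ang 0.1363 z [ 6.e-04 -1.e-03 -1.e+00] F -0.2 -5.45 -1.33 0.0009844008643306239 [ 0.56  0.52 -0.34  2.05  0.3   0.62  0.15]
```

View pics/t5.png

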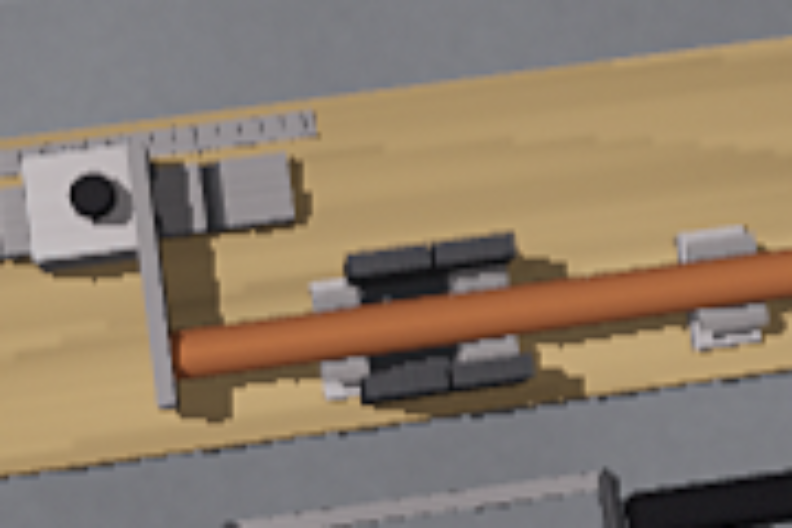

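The tube's end meets the plate at crop (175,352) and the stop's cap hasn't moved, at (95,195). The force has risen to about 5 N with no motion. I back off along the tube, rise and hand in.

>>> {"op": "jog_arm", "data": {"deltas": [[0.0007,-0.005,0,0,0,0,0],[0.0014,-0.01,0,0,0,0,0],[0.0014,-0.01,0,0,0,0,0],[0,0,0.04,0,0,0,0],[0,0,0.04,0,0,0,0],[0,0,0,0,0,0,0],[0,0,0,0,0,0,0]]}}

```text
t: 14.95
eef_pos: [0.4829, -0.229, 0.1411]
tool_rot: [0.001, 0.657, 0.754, 0.0]
contact_force: [-0.5, -0.5, -1.2]
gripper_width: -0.004
grasp_force: 0.0
```

```bash
python3 st.py; python3 -c "
from h import *
print(bot.hand_in())"
```

```text
t 14.95 p [ 0.4829 -0.229   0.1411] jig -0.0357 -0.1996 0.1411 tooly ang 0.1362 z [ 2.e-03 -9.e-04 -1.e+00] F -0.54 -0.45 -1.25 -0.003819870779774964 [ 0.65  0.42 -0.4   1.97  0.22  0.79  0.26]
the job is handed in; nothing more can be done
None
```

The job is handed in at about 15 s: the last pictures and the push forces show the stop in the middle notch, with the tube butted against its plate and the arm backed clear; no verdict came back.

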